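# Set a telescopic rack leg to its longer length

## Task

This telescopic stand leg was left stuck between its two lengths. Lay it flat in the green holding cradle with its foot sticking out through the fork, and let go of it; then take hold of its black foot and draw the inner tube out until the orange sprung button pops up through the hole beside the blue collar. Leave the leg locked at that length, lying in the cradle, without disturbing the vial rack, the aluminium heating block or the jar.

Things in the scene. Friction and masses are not known exactly. Their poses are not given: they have to be found in the camera images.
- leg: Leg, 0.36 kg, 166-184 mm long at start. Square aluminium outer tube 104 x 32 x 32 mm, lying holes up. Origin: centre of its underside; x along it towards the foot (-52 to +52 mm), z up. Blue collar at the mouth, x 40 to 52 mm, 50 mm wide, 38 high. Sides free to grip from x -52 to +40; balances near x = 13. Top holes, 14 mm, at x = -20 (short length) and +20 (long).
- foot (a point): Centre of the black rubber foot on the end of the inner tube: 24 mm long (leg's x), 30 mm wide, 30 mm high; 16 mm above the leg's underside. Its x in the leg's frame is 92 mm plus joint inner.
- collar_hole (a point): The hole beside the blue collar, on the top face of the outer tube (x = +20 mm, 32 mm above the underside): the one where the orange button must come up.
- inner (a joint): Inner tube (steel, 24 mm square) drawn out, m, + along the leg's x: 0 = button in the inner hole, 0.040 = in the hole by the collar; starts 0.010 to 0.028. Slides stiffly (5 N; on the bare bench the whole leg slips instead). Once the button is up it is locked, give or take 2 mm: a hard stop. Draw it slowly (under 50 mm/s) and stop at about 15 N.
- pin (a joint): Height of the orange sprung button on the inner tube, in m: 0 while it is held down, hidden under the outer tube's wall; 0.009 popped up, its 10 mm dome 6 mm proud of the tube's top. Its spring (about 3 N) lifts it by itself as it comes under a hole; it need not be pressed.
- cradle: Fixed; grey base 130 x 84 x 8 mm, green walls. Origin: centre of underside; x = way the foot must point, z up. Fork at x 57 to 67 mm, 38 high, slot 34 wide: inner tube drops in, collar stays behind it between guides 58 apart (x 40 to 68, lips 36 high). Cheeks 40 apart at x -52 to -40 (lips 33 high); end wall at x = -57. Play 4 mm a side, 5 mm an end. Sides open for fingers, x -40 to +40.
- seat (a point): Where the origin of the leg belongs when it lies in the cradle: on the upper face of the base plate, 8 mm above the bench, with the cradle's axes.
- vial_rack: Bystander: white rack of capped specimen vials, 100 x 210 mm, 90 mm high, loose. Origin: centre of its underside.
- heat_block: Bystander: round aluminium heating block with holes, 110 mm across, 60 mm high, loose. Origin: centre of its underside.
- jar: Bystander: jar 60 mm across, 85 mm high, loose. Origin: centre of its underside.
Not all that is in view belongs to the job. What is meant by the cradle is not red, and is the larger of those in its own colour.

How it is judged (in metres and radians):
On the way, in this order (a step that is already met when the one before it is completed fails the run):
1. the leg lies flat in the cradle, foot out through the fork, let go, with the button still down (x of leg in the frame of seat between -0.01 and 0.01 m and y of leg in the frame of seat between -0.008 and 0.008 m and z of leg in the frame of seat below 0.004 m and angle between the z axis of leg and the z axis of seat, either way round below 0.1 rad and angle between the x axis of leg and the x axis of seat, either way round below 0.15 rad and x of foot in the frame of seat above 0.05 m and contact force between the fingers and leg below 0.2 N and value of joint pin below 0.004 m), for 0.2 s.
2. the inner tube is drawn out and the button is up through the hole beside the collar (value of joint pin above 0.006 m and value of joint inner between 0.034 and 0.046 m), for 0.2 s.
At the end, for the whole second after the job is handed in: Leg flat in the cradle (10 mm along, 8 mm across, 4 mm in height of the seat; 6 degrees of level, 9 of direction), foot out through the fork, button up over 6 mm in the hole beside the collar (inner 34 to 46 mm), leg released and still; rack, block and jar within 25 mm of their start (all of step 2 and x of leg in the frame of seat between -0.01 and 0.01 m and y of leg in the frame of seat between -0.008 and 0.008 m and z of leg in the frame of seat below 0.004 m and angle between the z axis of leg and the z axis of seat, either way round below 0.1 rad and angle between the x axis of leg and the x axis of seat, either way round below 0.15 rad and x of foot in the frame of seat above 0.05 m and contact force between the fingers and leg below 0.2 N and linear speed of leg below 0.02 m/s and distance of each of vial_rack, heat_block, jar from where it was at the start of the episode below 0.025 m); the robot touches nothing.
It fails at once if the vial rack, heating block or jar is pushed 25 mm or more, or tipped (distance of any of vial_rack, heat_block, jar from where it was at the start of the episode above 0.025 m or angle between any of vial_rack, heat_block, jar's own z axis and vertical above 0.35 rad).
It also fails if it takes over 51 s, if anything falls off the work surface, if the arm or the gripper's body presses on something with over 40 N, if the wrist force passes 120 N, or if a joint passes its speed limit or range.

## Robot

A 6-joint arm with a two-finger parallel gripper is mounted at the origin on the work surface. World frame = base frame: x ahead of the robot, y to its left, z up, the work surface at z = 0. Lengths are in mm, angles in rad, forces in N, time in s.
With the tool pointing down it reaches from about 300 to 775 mm from the base axis. Payload 14.6 kg.
Tool frame: the origin (TCP) lies between the finger pads; the fingertips stand 25 mm ahead of it and the grasp point (between the pads) lies 6 mm ahead of it; z points along the fingers, y is the line along which they close (so a half turn about z gives the same grasp; the last joint's range is limited). The gripper opens to 94 mm and grips with 3 to 60 N. Pads are 16 mm wide; open, the fingers measure 119 mm over their backs; the gripper's body (75 mm by 177 mm) begins 78 mm behind the grasp point.
Start: joints at [1.13, 0.3, 1.521, -0, 1.321, -0.067], TCP at [200.832, 512.012, 230.446] pointing down, gripper open.
Joint ranges: [-3.03, 3.03], [-0.79, 2.21], [0.23, 2.52], [-1.04, 4.18], [0, 3.07], [-2.55, 2.55]. Speed limits (rad/s): [2.22, 2.22, 2.57, 3.14, 3.14, 3.14].

## Interface

Orientations are given as [roll, pitch, yaw] about the fixed x, y, z axes, in that order (R = Rz(yaw) Ry(pitch) Rx(roll)).
In Python, from cell import manip gives the robot as it stands. The module is installed in compiled form; this text tells all that it offers.
- The arm moves only by the tool step_arm, never from a script. Its argument "series" is one flat list of numbers, 5 for each row, row after row: the shift along the world's x, y, z in mm, then the turn about the world's z in rad, then the closure, from 0 (fully open) to 1 (shut). In form: [dx, dy, dz, spin, jaw, dx, dy, dz, spin, jaw, ...]. A call has 1 to 20 rows; each row shifts and turns the commanded pose from where the row before left it; what a row does not reach is not made up. A row lasts 1/8 s, in which the tool goes at most 62.5 mm and 10.7 degrees, less where a joint would pass 70% of its speed; a pose out of reach is approached as far as the arm can. A call is refused whole if a number of a shift passes 62.5 or a number of a turn 0.188, either way. A call with a gripper value outside its range is refused whole. The fingers move at their own pace and stop on an object; "squeeze" is the grip in N (left out, the last holds). Time passes only in rows, so rows that do not move let the fingers close. It gives the time, the measured TCP pose, the force, the opening and the grip force at its end, in the units of the state.
- manip.read_state(): the state, without advancing time (a new reading comes with each control period).
- manip.camera(name): name is "side" or "top"; returns (picture, depth): 400x640x3 uint8, blue, green, red; 400x640 float32, mm along the optical axis (not along the pixel's ray), 0 where there is no reading.
- manip.camera_info(name): a dict with "fovy" (degrees; the focal length in pixels is half the picture's height over the tangent of half this angle, whatever the lens; pixels are square), "cx", "cy" (the principal point, pixels), "k1" (the pictures are not rectified: a ray, as slopes to the right and down, at radius r is drawn at 1 + k1 r^2 times it, then the intrinsics apply), "eye" and "orientation" of the camera in the world. Camera axes: x right, y down, z forward; pixel columns grow to the right and rows downward; lengths in mm; the calibration is good to about 2 mm. A picture is of the moment at which its call begins. camera_info takes no time and is no camera call.
- manip.sign_off(): hands the job in; it is judged then, once.
The state is a dict: "clock": time; "joints": joint angles; "qd": joint speeds; "effort": joint torques, N m; "eef_pos": TCP position; "eef_rot": TCP orientation; "wrist_force": force on the tool from outside, world axes, zero at the start; "moment": the same for the moment, N m; "finger_gap": finger opening in mm; "finger_force": force on a finger pad.
Only numpy, scipy, OpenCV 4.12 (cv2) and the standard library are available. Lean on these libraries where they do the work, as an engineer would, in place of code of your own. Each camera call takes 0.05 s, during which the arm holds its last target. There are 200 camera calls.

## Working session

There is one attempt and no reset: what is moved stays moved. The work goes in short steps, Python scripts to look and compute and a tool call to move; the robot and the scene stay as the last step left them, time stands still between calls to the robot, and variables do not carry over. Pictures are saved under pics/ and viewed, at most 10 in all, crops included, and the job is handed in when it is done.

Besides the shell and the picture viewer there is one more tool, called after ">>>" as name(argument=value, ...) on one line, values as JSON. step_arm: Moves the arm, as the interface text tells. Its arguments: {"type":"object","properties":{"series":{"type":"array"},"squeeze":{"type":"number"}},"required":["series"]}

```bash
mkdir -p pics
cat > h.py <<'E'
import numpy as np, cv2
from cell import manip
from scipy.spatial.transform import Rotation as R
def info(n):
    i=manip.camera_info(n); f=200/np.tan(np.radians(i['fovy'])/2)
    o=np.array(i['orientation'],float)
    M=R.from_euler('xyz',o).as_matrix() if o.shape==(3,) else o
    K=np.array([[f,0,i['cx']],[0,f,i['cy']],[0,0,1.]])
    return K,i['k1'],np.array(i['eye'],float),M
def slopes(n,uv):
    K,k,e,M=info(n); uv=np.atleast_2d(np.array(uv,float))
    d=(uv-K[:2,2])/K[0,0]; s=d.copy()
    for _ in range(20): s=d/(1+k*(s**2).sum(1,keepdims=True))
    return s,e,M
def plane(n,uv,z):
    s,e,M=slopes(n,uv); r=np.c_[s,np.ones(len(s))]@M.T
    return e+r*((z-e[2])/r[:,2])[:,None]
def depthpts(n,uv,D):
    s,e,M=slopes(n,uv); uv=np.atleast_2d(uv).astype(int)
    d=D[uv[:,1],uv[:,0]]; return e+(np.c_[s,np.ones(len(s))]*d[:,None])@M.T
E
python3 - <<'E'
from h import *
for n in('top','side'):
    p,d=manip.camera(n); cv2.imwrite(f'pics/{n}0.png',p); np.save(n+'0.npy',d); print(n,manip.camera_info(n))
print(manip.read_state())
E
```

```text
top {'fovy': 44.276062187220774, 'cx': 321.8913007391985, 'cy': 197.26957836385228, 'k1': -0.0316333993826242, 'eye': array([ 480.19727531,  101.62555166, 1252.62439591]), 'orientation': array([-3.05566478, -0.00940123, -1.54691059])}
side {'fovy': 42.21701612561126, 'cx': 306.0169130169867, 'cy': 199.3910280856865, 'k1': -0.13153630760025373, 'eye': array([  400.66521407, -1012.91313617,   722.77453647]), 'orientation': array([-2.09610574,  0.01865492, -0.15868052])}
{'clock': 0.1, 'joints': array([ 1.13041921e+00,  3.00422360e-01,  1.52147185e+00, -6.10191626e-06,
        1.32070612e+00, -6.65950191e-02]), 'qd': array([-0.00163818, -0.00033278, -0.00291033,  0.00034046, -0.00227351,
       -0.00076898]), 'effort': array([ 1.21415537e-04, -5.32639289e+01, -3.53286374e+01,  7.09256739e-02,
        2.34449934e-02, -3.78789139e-05]), 'eef_pos': array([200.74549971, 511.84852943, 229.95926154]), 'eef_rot': array([-3.14058681e+00, -6.11594178e-05,  2.76781204e+00]), 'wrist_force': array([0.32770661, 0.23153915, 0.11261385]), 'moment': array([-0.0446984 , -0.00430914, -0.06761129]), 'finger_force': 0.0, 'finger_gap': 93.97931951940474}
```

View pics/top0.png

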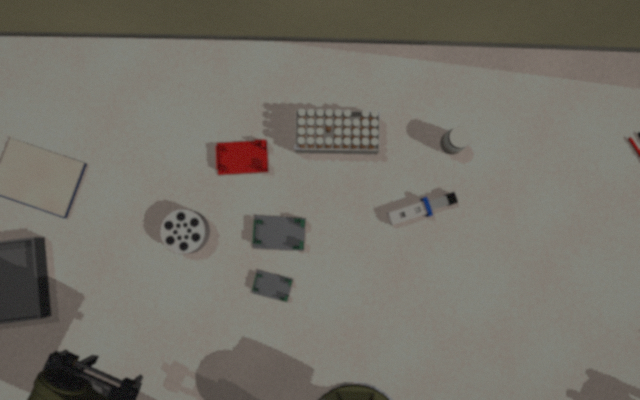

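View pics/side0.png

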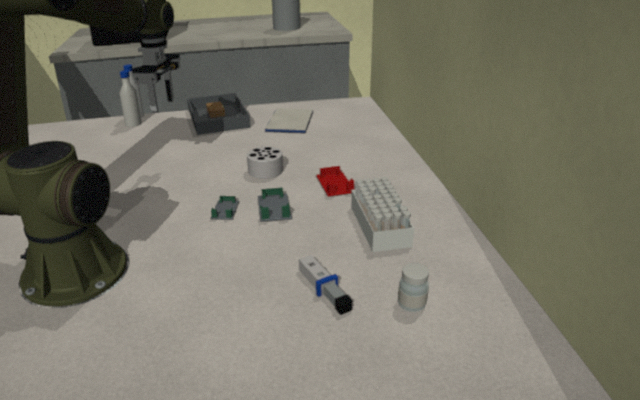

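Top view: the candidates for the cradle are red (242,157), large green (278,232) and small green (272,285). The larger green one is the choice. The leg is at (423,208), with its foot at (451,198). I'll check both in close crops.

Run:
```python
from h import *
p=cv2.imread('pics/top0.png')
a=cv2.resize(p[200:265,235:325],(790,570),interpolation=cv2.INTER_CUBIC)
b=cv2.resize(p[180:240,375:470],(790,499),interpolation=cv2.INTER_CUBIC)
a=cv2.resize(a,(400,289));b=cv2.resize(b,(400,253))
cv2.imwrite('pics/c1.png',cv2.convertScaleAbs(np.vstack([a,b]),alpha=1.7))
hsv=cv2.cvtColor(p,cv2.COLOR_BGR2HSV)
for nm,lo,hi in(('green',(60,60,20),(90,255,160)),('blue',(100,120,40),(130,255,255))):
    m=cv2.inRange(hsv,lo,hi); n,l,s,c=cv2.connectedComponentsWithStats(m)
    for i in range(1,n):
        if s[i,4]>5: print(nm,s[i],c[i].round(1),plane('top',c[i],36)[0].round(0))
```

```text
green [295 219   9   8  41] [299.9 221.7] [523. 146.  36.]
green [255 220   7   4  21] [258.1 221.4] [521. 249.  36.]
green [253 238   8   6  18] [256.3 240.9] [473. 252.  36.]
green [293 242  10   7  41] [298.9 245.8] [464. 146.  36.]
green [285 280   6   5  15] [288.5 281.3] [377. 170.  36.]
green [281 296   6   5  15] [284.2 298.2] [336. 179.  36.]
blue [423 198   9  17  67] [427.1 205.7] [ 571. -170.   36.]
```

View pics/c1.png

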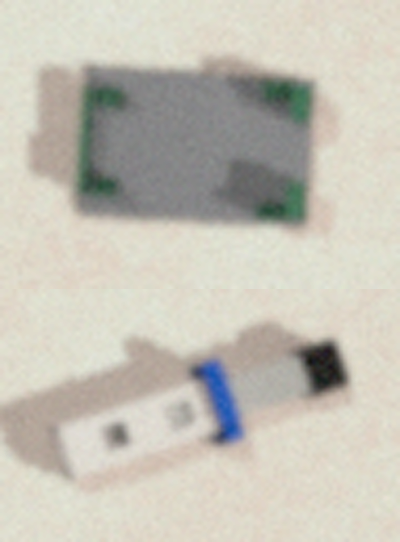

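The crop shows the large green cradle with its end wall on the image left and its fork on the right, so its +x is about world −y. The leg's foot also points right and up, and its button is hidden. Next I'll measure both.

```bash
cat > m.py <<'E'
from h import *
def cloud(n,x0,y0,x1,y1,D):
    g=np.mgrid[y0:y1,x0:x1]; uv=np.c_[g[1].ravel(),g[0].ravel()]
    P=depthpts(n,uv,D); return uv,P
def rect(uv,mask,z,n='top'):
    q=plane(n,uv[mask],z)[:,:2].astype(np.float32); return cv2.minAreaRect(q)
E
python3 - <<'E'
from m import *
p=cv2.imread('pics/top0.png');D=np.load('top0.npy')
uv,P=cloud('top',375,180,470,240,D)
b=np.median(P[:,2]); print('bench',b,P[:,2].std(),(D==0).mean())
h=P[:,2]-b; c=p[uv[:,1],uv[:,0]].astype(int)
m=(h>18); print('leg all',rect(uv,m,32))
q=P[m][:,:2]; print(cv2.fitLine(q.astype(np.float32),cv2.DIST_L2,0,.01,.01).ravel())
hs=cv2.cvtColor(p,cv2.COLOR_BGR2HSV)[uv[:,1],uv[:,0]]
bl=(hs[:,0]>100)&(hs[:,0]<130)&(hs[:,1]>120); bk=m&(hs[:,2]<45)
print('blue',rect(uv,bl,38),plane('top',uv[bl].mean(0)[None],38)); print('foot',rect(uv,bk,31),bk.sum(),np.median(h[m]))
ctr=plane('top',uv[bl].mean(0)[None],38)[0]
fo=plane('top',uv[bk].mean(0)[None],31)[0]; print('foot c',fo, 'dist collar-foot',np.linalg.norm((fo-ctr)[:2]))
uv,P=cloud('top',235,200,325,265,D); h=P[:,2]-b
hs=cv2.cvtColor(p,cv2.COLOR_BGR2HSV)[uv[:,1],uv[:,0]]; c=p[uv[:,1],uv[:,0]].astype(int)
m=(c[:,0]>=c[:,2]-3)
mm=np.zeros((400,640),np.uint8); mm[uv[m][:,1],uv[m][:,0]]=255
mm=cv2.morphologyEx(mm,cv2.MORPH_OPEN,np.ones((3,3)))
ys,xs=np.nonzero(mm); u2=np.c_[xs,ys]
print('cradle',rect(u2,np.ones(len(u2),bool),8),len(u2),'h med',np.median(h[m]), 'depth rect',rect(uv,h>4,8))
for nm,z in(('vial',90),):pass
E
```

```text
bench 1.6109802579730967 74.61851453704823 0.00398046875
leg all ((564.5348510742188, -161.0216064453125), (228.41563415527344, 123.05442810058594), 84.29377746582031)
[ 3.2444122e-01 -9.4590586e-01  5.6306165e+02 -1.5235895e+02]
blue ((570.3596801757812, -169.33120727539062), (43.112548828125, 9.964397430419922), 20.162744522094727) [[ 570.55325467 -169.18169142   38.        ]]
foot ((591.80712890625, -232.0914306640625), (22.947221755981445, 16.87143325805664), 18.7119140625) 63 30.46462698782568
foot c [ 591.57432215 -231.80735187   31.        ] dist collar-foot 66.05950820744177
cradle ((495.7648010253906, 200.51736450195312), (128.6476287841797, 79.23407745361328), 88.53804779052734) 1591 h med 8.09184013391507 depth rect ((497.3966064453125, 197.74679565429688), (161.3667755126953, 225.51962280273438), 1.4124209880828857)
```

>>> step_arm(series=[25.6, -46.4, -8, -0.062, 0, 25.6, -46.4, -8, -0.062, 0, 25.6, -46.4, -8, -0.062, 0, 25.6, -46.4, -8, -0.062, 0, 25.6, -46.4, -8, -0.062, 0, 25.6, -46.4, -8, -0.062, 0, 25.6, -46.4, -8, -0.062, 0, 25.6, -46.4, -8, -0.062, 0, 25.6, -46.4, -8, -0.062, 0, 25.6, -46.4, -8, -0.062, 0, 25.6, -46.4, -8, -0.062, 0, 25.6, -46.4, -8, -0.062, 0, 25.6, -46.4, -8, -0.062, 0, 25.6, -46.4, -8, -0.062, 0, 0, 0, 0, 0, 0, 0, 0, 0, 0, 0], squeeze=30)

```text
clock: 2.1
eef_pos: [558.8, -137.1, 118.1]
eef_rot: [-3.141, -0.001, 1.9]
wrist_force: [-0.5, 0.2, 0.2]
finger_gap: 94.2
finger_force: 0.0
```

Run:
```python
from m import *
s=manip.read_state(); print(s['eef_pos'],s['eef_rot'])
p,d=manip.camera('side'); cv2.imwrite('pics/side1.png',p)
p0=cv2.imread('pics/side0.png')
for q in(p0,p):
    hs=cv2.cvtColor(q,cv2.COLOR_BGR2HSV); m=cv2.inRange(hs,(100,120,40),(130,255,255)); m[:240]=0
    ys,xs=np.nonzero(m); print(len(xs),xs.mean(),ys.mean(),plane('side',[[xs.mean(),ys.mean()]],25))
c=cv2.resize(p[200:340,240:420],(790,614)); cv2.imwrite('pics/c2.png',cv2.resize(c,(640,498)))
```

```text
[ 558.78782348 -137.11341935  118.08285066] [-3.14082884e+00 -6.92045999e-04  1.90017433e+00]
158 324.53164556962025 282.4873417721519 [[ 561.22023357 -174.22288387   25.        ]]
153 324.37254901960785 282.6078431372549 [[ 560.81591853 -174.55342131   25.        ]]
```

View pics/c2.png

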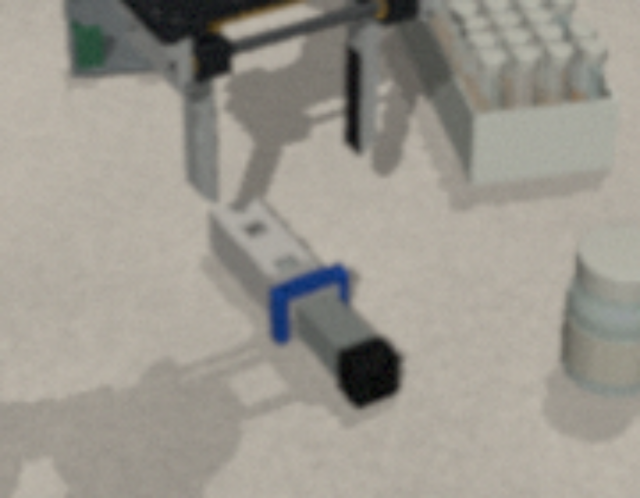

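The side crop shows the open fingers straddling the leg behind the blue collar (crop 310,300), with nothing underneath them. Going down to grip.

>>> step_arm(series=[0, 0, -22, 0, 0, 0, 0, -22, 0, 0, 0, 0, -22, 0, 0, 0, 0, -14, 0, 0, 0, 0, -8, 0, 0, 0, 0, 0, 0, 0, 0, 0, 0, 0, 1, 0, 0, 0, 0, 1, 0, 0, 0, 0, 1, 0, 0, 0, 0, 1, 0, 0, 0, 0, 1, 0, 0, 0, 0, 1], squeeze=30)

```text
clock: 3.65
eef_pos: [559.2, -137.6, 30.5]
eef_rot: [-3.142, -0.0, 1.9]
wrist_force: [-1.0, 0.5, 0.1]
finger_gap: 37.7
finger_force: 1.4
```

>>> step_arm(series=[0, 0, 0, 0, 1, 0, 0, 0, 0, 1, 0, 0, 0, 0, 1])

```text
clock: 4.03
eef_pos: [559.1, -137.6, 30.4]
eef_rot: [-3.141, -0.0, 1.9]
wrist_force: [-2.3, -0.5, 1.0]
finger_gap: 31.7
finger_force: 30.0
```

>>> step_arm(series=[0, 0, 10, 0, 1, 0, 0, 20, 0, 1, 0, 0, 20, 0, 1, 0, 0, 20, 0, 1, 0, 0, 20, 0, 1, 0, 0, 0, 0, 1, 0, 0, 0, 0, 1])

```text
clock: 4.9
eef_pos: [558.9, -137.5, 119.7]
eef_rot: [-3.141, -0.001, 1.9]
wrist_force: [0.4, 0.4, -4.7]
finger_gap: 32.0
finger_force: 30.0
```

Run:
```python
from m import *
s=manip.read_state(); t=s['eef_pos'];yaw=s['eef_rot'][2]; print(t,yaw,s['finger_gap'],s['wrist_force'])
a=yaw-np.pi; dz=t[2]-30.4
ax=np.array([np.cos(a),np.sin(a)])
for n in('top','side'):
    p,d=manip.camera(n); cv2.imwrite(f'pics/{n}2.png',p)
    hs=cv2.cvtColor(p,cv2.COLOR_BGR2HSV); m=cv2.inRange(hs,(100,120,40),(130,255,255))
    if n=='top': m[:,:380]=0
    else: m[:200]=0
    k,l,st,c=cv2.connectedComponentsWithStats(m)
    for i in range(1,k):
        if st[i,4]>15:
            q=plane(n,[c[i]],(38 if n=='top' else 25)+dz)[0]; print(n,st[i],c[i],q,'axial',(q[:2]-t[:2])@ax,'perp',np.cross(ax,q[:2]-t[:2]))
c=cv2.resize(p[160:320,230:430],(800,600)) ; cv2.imwrite('pics/c3.png',c)
```

```text
[ 558.88796178 -137.46190186  119.72426339] 1.8998057553500134 31.965466913154494 [ 0.41992254  0.42162837 -4.68268221]
side [317 240  22  22 174] [325.38505747 247.74137931] [ 563.0111815  -173.89183763  114.32426339] axial 35.80817445684427 perp -7.868659577801846<stdin>:13: DeprecationWarning: Arrays of 2-dimensional vectors are deprecated. Use arrays of 3-dimensional vectors instead. (deprecated in NumPy 2.0)
```

View pics/c3.png

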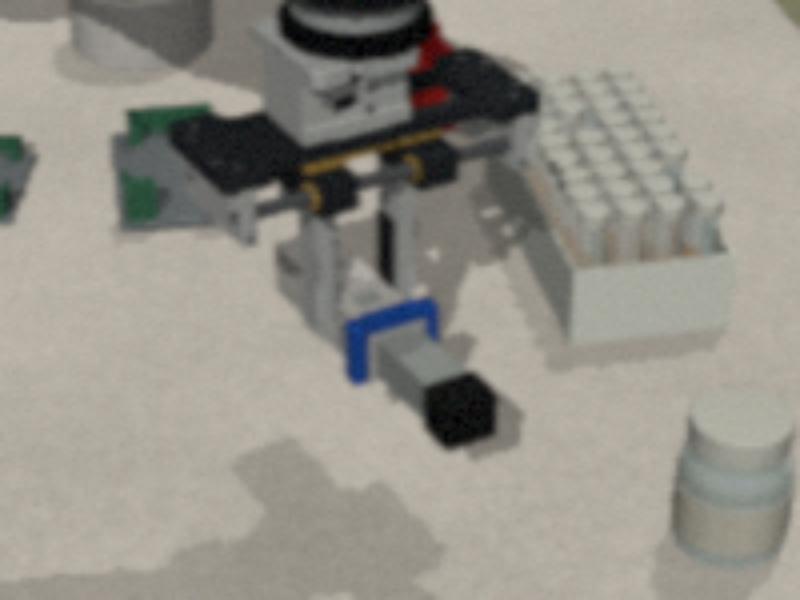

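The side crop shows the leg held level, its collar at crop (392,340) and foot at (460,410). The axial position matches the measurement on the bench, so it has not slipped. Carrying it over the cradle.

>>> step_arm(series=[-3, 15, 0, -0.02, 1, -6, 30, 0, -0.035, 1, -7, 35, 0, -0.038, 1, -7, 35, 0, -0.038, 1, -7, 35, 0, -0.038, 1, -7, 35, 0, -0.038, 1, -7, 35, 0, -0.038, 1, -7, 35, 0, -0.038, 1, -6, 35, 0, -0.038, 1, -4.5, 24, 0, -0.025, 1, -2, 12.5, 0, -0.012, 1, 0, 0, 0, 0, 1, 0, 0, 0, 0, 1, 0, 0, 0, 0, 1])

```text
clock: 6.75
eef_pos: [496.0, 188.2, 120.4]
eef_rot: [-3.142, 0.0, 1.541]
wrist_force: [-0.5, 0.7, -3.8]
finger_gap: 32.3
finger_force: 30.0
```

Run:
```python
from m import *
s=manip.read_state(); print(s['eef_pos'],s['eef_rot'],s['finger_gap'])
p,d=manip.camera('side'); cv2.imwrite('pics/side3.png',p)
c=cv2.resize(p[120:260,220:395],(750,600)) ; cv2.imwrite('pics/c4.png',cv2.convertScaleAbs(c,alpha=1.5))
```

```text
[495.95410805 188.17369783 120.42841241] [-3.14158573e+00  8.44336910e-05  1.54099108e+00] 32.255136294604206
```

View pics/c4.png

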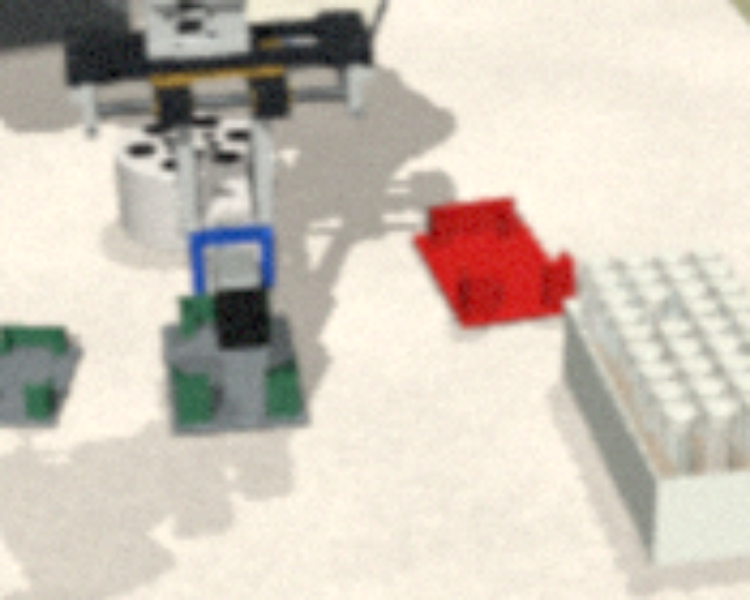

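The leg hangs aligned over the large green cradle, with its foot (crop 243,315) lined up with the fork slot (crop 235,390). I'll lower it slowly, checking the force.

>>> step_arm(series=[-0.5, 0.8, -15, 0, 1, 0, 0, -20, 0, 1, 0, 0, -5, 0, 1, 0, 0, -4, 0, 1, 0, 0, -4, 0, 1, 0, 0, -4, 0, 1, 0, 0, -4, 0, 1, 0, 0, -4, 0, 1, 0, 0, -4, 0, 1, 0, 0, 0, 0, 1])

```text
clock: 8.05
eef_pos: [495.1, 189.7, 56.1]
eef_rot: [-3.141, 0.0, 1.542]
wrist_force: [-0.6, -0.5, -3.8]
finger_gap: 32.2
finger_force: 30.0
```

>>> step_arm(series=[0, 0, -4, 0, 1, 0, 0, -4, 0, 1, 0, 0, -4, 0, 1, 0, 0, -3, 0, 1, 0, 0, -1.5, 0, 1, 0, 0, 0, 0, 1])

```text
clock: 8.8
eef_pos: [495.2, 189.7, 39.9]
eef_rot: [-3.142, -0.0, 1.542]
wrist_force: [-0.8, -0.6, -3.3]
finger_gap: 32.1
finger_force: 30.0
```

>>> step_arm(series=[0, 0, -1.5, 0, 1, 0, 0, 0, 0, 1, 0, 0, 0, 0, 0.5, 0, 0, 0, 0, 0.4, 0, 0, 0, 0, 0.4, 0, 0, 0, 0, 0.4, 0, 0, 0, 0, 0.4])

```text
clock: 9.68
eef_pos: [495.2, 189.7, 38.4]
eef_rot: [-3.142, 0.0, 1.542]
wrist_force: [0.0, -0.5, 0.6]
finger_gap: 56.3
finger_force: 0.0
```

Released. I'll lift off and then move toward the foot, then look.

>>> step_arm(series=[0, 0, 10, 0, 0.4, 0, 0, 30, 0, 0, 0, 0, 40, 0, 0, 0, -40, 10, 0, 0, 0, -50, 0, 0, 0, 0, -50, 0, 0, 0, 0, -50, 0, 0, 0, 0, -50, 0, 0, 0, 0, -50, 0, 0, 0, 0, 0, 0, 0, 0])

```text
clock: 10.92
eef_pos: [495.1, -102.9, 129.1]
eef_rot: [3.141, 0.0, 1.538]
wrist_force: [-0.8, 1.1, 0.9]
finger_gap: 94.0
finger_force: 0.0
```

Run:
```python
from m import *
s=manip.read_state(); print(s['eef_pos'],s['eef_rot'][2])
p,d=manip.camera('top'); cv2.imwrite('pics/top4.png',p)
c=cv2.resize(p[190:275,235:345],(770,595),interpolation=cv2.INTER_CUBIC); cv2.imwrite('pics/c5.png',cv2.convertScaleAbs(c,alpha=1.6))
uv,P=cloud('top',240,200,340,265,d)
hs=cv2.cvtColor(p,cv2.COLOR_BGR2HSV)[uv[:,1],uv[:,0]]
bl=(hs[:,0]>100)&(hs[:,0]<130)&(hs[:,1]>120); bk=(hs[:,2]<45)&(P[:,2]>25)&(P[:,2]<55)
for nm,m,z in(('collar',bl,46),('foot',bk,39)):
    print(nm,m.sum(),plane('top',[uv[m].mean(0)],z)[0],rect(uv,m,z),np.median(P[m][:,2]))
```

```text
[ 495.14642014 -102.87835543  129.11744413] 1.5379948690243308
collar 91 [496.16239768 155.02904392  46.        ] ((496.28546142578125, 155.05308532714844), (10.391366004943848, 51.341461181640625), 88.05408477783203) 46.34527239101999
foot 63 [494.63693086  91.34534207  39.        ] ((502.463134765625, 117.1317367553711), (76.37877655029297, 23.313556671142578), 72.97686767578125) 40.28184234674063
```

View pics/c5.png

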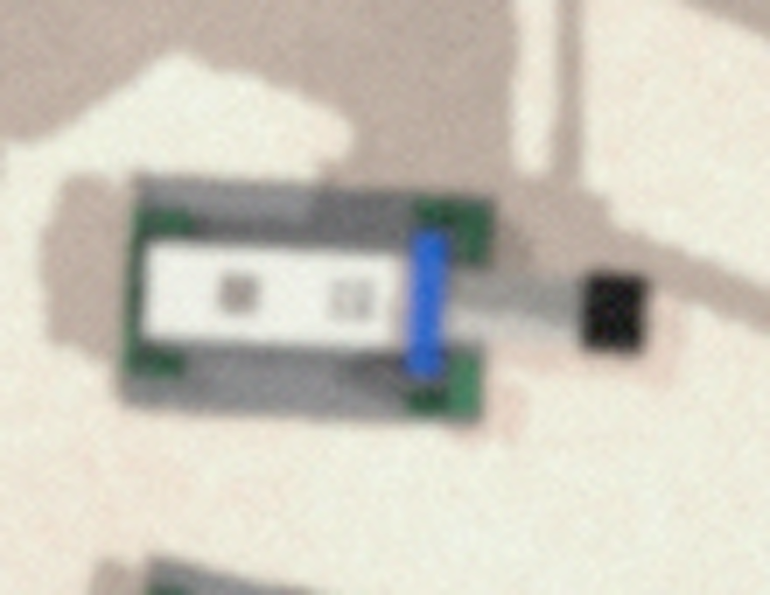

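The leg is seated: collar at crop (428,300) behind the fork, tube level, button down. The foot is at crop (613,312), which is world (494.5, 89). Now to grip the foot.

>>> step_arm(series=[0, 30, 0, 0, 0, 0, 50, 0, 0, 0, 0, 50, 0, 0, 0, 0, 40, 0, 0, 0, 0, 20, 0, 0, 0, 0, 0, -20, 0, 0, 0, 0, -20, 0, 0, 0, 0, 0, 0, 0])

```text
clock: 11.98
eef_pos: [494.3, 90.7, 87.8]
eef_rot: [-3.139, 0.0, 1.543]
wrist_force: [0.5, -0.5, 1.1]
finger_gap: 94.0
finger_force: 0.0
```

>>> step_arm(series=[0, -2, -20, 0, 0, 0, 0, -20, 0, 0, 0, 0, -13, 0, 0, 0, 0, -5, 0, 0, 0, 0, 0, 0, 0, 0, 0, 0, 0, 1, 0, 0, 0, 0, 1, 0, 0, 0, 0, 1, 0, 0, 0, 0, 1, 0, 0, 0, 0, 1, 0, 0, 0, 0, 1, 0, 0, 0, 0, 1, 0, 0, 0, 0, 1, 0, 0, 0, 0, 1], squeeze=45)

```text
clock: 13.72
eef_pos: [495.2, 87.7, 30.4]
eef_rot: [-3.141, 0.0, 1.542]
wrist_force: [0.1, -0.5, -0.1]
finger_gap: 29.8
finger_force: 44.8
```

>>> step_arm(series=[0, -2, 0, 0, 1, 0, -2, 0, 0, 1, -0.2, -2, 0, 0, 1, 0, -2, 0, 0, 1, 0, -2, 0, 0, 1, -0.2, -2, 0, 0, 1, 0, -2, 0, 0, 1, 0, -2, 0, 0, 1])

```text
clock: 14.72
eef_pos: [494.8, 72.0, 30.4]
eef_rot: [3.142, -0.001, 1.541]
wrist_force: [0.3, 7.0, -2.2]
finger_gap: 29.7
finger_force: 44.8
```

>>> step_arm(series=[0, -1.5, 0, 0, 1, 0, -1.5, 0, 0, 1, -0.1, -1.5, 0, 0, 1])

```text
clock: 15.1
eef_pos: [494.7, 67.3, 30.4]
eef_rot: [3.142, -0.0, 1.542]
wrist_force: [0.5, 3.3, -2.1]
finger_gap: 29.9
finger_force: 44.8
```

>>> step_arm(series=[0, -1, 0, 0, 1, 0, -1, 0, 0, 1])

```text
clock: 15.35
eef_pos: [494.7, 65.2, 30.4]
eef_rot: [3.142, -0.0, 1.542]
wrist_force: [0.3, 4.8, -1.8]
finger_gap: 29.8
finger_force: 44.8
```

>>> step_arm(series=[0, -1, 0, 0, 1, 0, -1, 0, 0, 1])

```text
clock: 15.6
eef_pos: [494.7, 63.3, 30.4]
eef_rot: [-3.142, -0.0, 1.542]
wrist_force: [0.4, 5.2, -1.2]
finger_gap: 29.5
finger_force: 44.8
```

```bash
cat > o.py <<'E'
from m import *
for n in('top','side'):
    p,d=manip.camera(n); cv2.imwrite(f'pics/{n}5.png',p)
    hs=cv2.cvtColor(p,cv2.COLOR_BGR2HSV); m=cv2.inRange(hs,(5,130,60),(22,255,255))
    k,l,st,c=cv2.connectedComponentsWithStats(m)
    for i in range(1,k):
        if st[i,4]>2: print(n,st[i],c[i].round(1),plane(n,[c[i]],44)[0].round(0))
    if n=='top':
        m=cv2.inRange(hs,(100,120,40),(130,255,255)); m[:,:240]=0;m[:,345:]=0;ys,xs=np.nonzero(m); print('collar',len(xs),plane(n,[[xs.mean(),ys.mean()]],46))
E
python3 o.py
```

```text
top [286 231   2   2   3] [286.7 231.7] [498. 177.  44.]
collar 76 [[498.45595827 150.51667863  46.        ]]
side [288 183   4   4  10] [289.4 184.7] [541. 234.  44.]
side [279 191  14   3  26] [286.3 192.5] [527. 192.  44.]
side [263 193  12   4  28] [267.5 194.4] [476. 191.  44.]
```

>>> step_arm(series=[0, -1, 0, 0, 1, 0, 0, 0, 0, 1])

```text
clock: 15.95
eef_pos: [494.7, 62.2, 30.4]
eef_rot: [-3.141, -0.0, 1.542]
wrist_force: [-0.0, 4.7, -0.6]
finger_gap: 29.7
finger_force: 44.8
```

>>> step_arm(series=[0, -1, 0, 0, 1, 0, 0, 0, 0, 1])

```text
clock: 16.2
eef_pos: [494.7, 61.3, 30.4]
eef_rot: [-3.142, -0.0, 1.542]
wrist_force: [-0.2, 5.6, -1.6]
finger_gap: 29.6
finger_force: 44.8
```

```bash
python3 o.py
```

```text
top [287 231   2   2   4] [287.5 231.5] [498. 175.  44.]
collar 78 [[498.90195276 150.59027235  46.        ]]
side [288 184   4   4  11] [289.9 185.2] [542. 231.  44.]
side [275 193   6   1   6] [277.5 193. ] [504. 194.  44.]
side [283 192  10   3  18] [287.8 192.9] [531. 189.  44.]
side [263 194   9   3  24] [266.5 194.9] [474. 189.  44.]
```

>>> step_arm(series=[0, -1, 0, 0, 1, 0, 0, 0, 0, 1])

```text
clock: 16.55
eef_pos: [494.6, 60.8, 30.4]
eef_rot: [-3.141, -0.001, 1.542]
wrist_force: [-1.2, 9.5, 0.6]
finger_gap: 30.1
finger_force: 44.8
```

>>> step_arm(series=[0, -0.7, 0, 0, 1, 0, 0, 0, 0, 1])

```text
clock: 16.8
eef_pos: [494.5, 60.5, 30.4]
eef_rot: [-3.141, -0.002, 1.542]
wrist_force: [-1.8, 15.5, -1.7]
finger_gap: 29.7
finger_force: 44.8
```

```bash
python3 o.py
python3 - <<'E'
from h import *
p=cv2.imread('pics/top5.png')[200:260,240:345]
cv2.imwrite('pics/c6.png',cv2.convertScaleAbs(cv2.resize(p,(790,451),interpolation=cv2.INTER_CUBIC),alpha=1.6))
E
```

```text
top [327 127   2   3   3] [327.7 128. ] [759.  82.  44.]
top [287 231   2   2   4] [287.5 231.5] [498. 175.  44.]
collar 78 [[499.2502435  150.44303225  46.        ]]
side [288 184   4   3  10] [289.5 185.2] [541. 231.  44.]
side [277 192  17   3  33] [285.9 193.1] [526. 189.  44.]
side [263 194  10   4  26] [267.2 195. ] [475. 188.  44.]
```

View pics/c6.png

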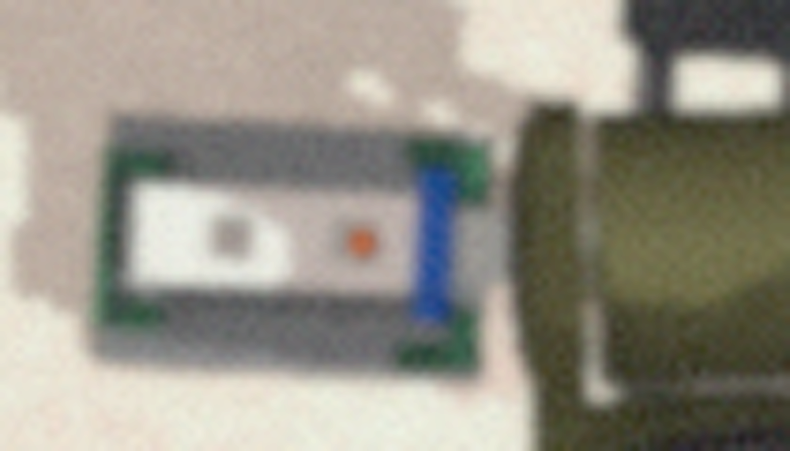

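The hard stop came at 15.5 N, and the orange button shows in the hole by the collar at crop (362,242), so the leg is locked. I'll ease back a little, release and retreat.

>>> step_arm(series=[0, 2, 0, 0, 1, 0, 2, 0, 0, 1, 0, 2, 0, 0, 1, 0, 0, 0, 0, 1, 0, 0, 0, 0, 0.4, 0, 0, 0, 0, 0.2, 0, 0, 0, 0, 0, 0, 0, 0, 0, 0, 0, 0, 0, 0, 0, 0, 0, 10, 0, 0, 0, 0, 30, 0, 0, 0, -20, 40, 0, 0, 0, -50, 10, 0, 0, 0, -50, 0, 0, 0, 0, -50, 0, 0, 0, 0, -50, 0, 0, 0, 0, -50, 0, 0, 0, 0, 0, 0, 0, 0])

```text
clock: 19.15
eef_pos: [494.4, -207.1, 121.0]
eef_rot: [3.141, 0.0, 1.538]
wrist_force: [-0.7, 1.1, -0.6]
finger_gap: 94.1
finger_force: 0.0
```

```bash
python3 o.py
python3 - <<'E'
from h import *
s=manip.read_state();print(s['eef_pos'],s['finger_gap'])
p=cv2.imread('pics/top5.png')[90:290,145:475]
cv2.imwrite('pics/c7.png',cv2.convertScaleAbs(cv2.resize(p,(790,479),interpolation=cv2.INTER_CUBIC),alpha=1.6))
E
```

```text
top [285 231   2   3   5] [285.6 231.8] [497. 180.  44.]
collar 90 [[497.82979362 155.08689416  46.        ]]
side [304 207  19   5  74] [313.3 209. ] [584.  94.  44.]
side [271 220  22   5  44] [280.5 222. ] [495.  49.  44.]
side [260 223   7   4  19] [262.7 224.2] [451.  47.  44.]
[ 494.58362408 -204.40212858  120.76108841] 94.320053019465
```

View pics/c7.png

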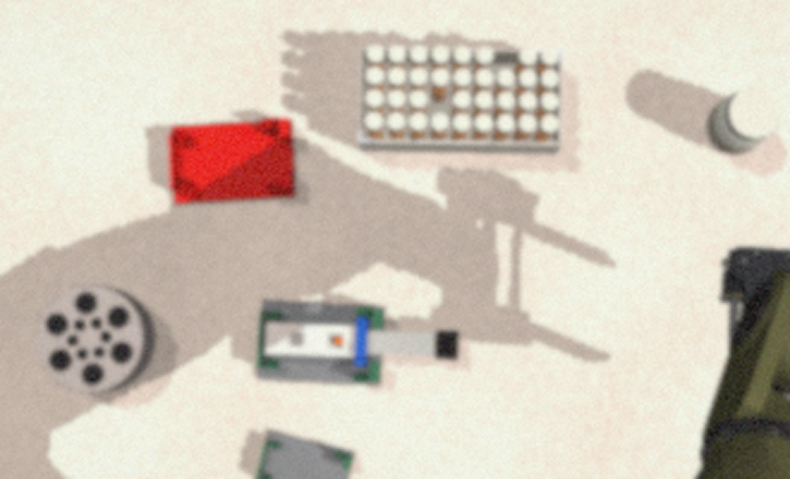

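The leg lies in the cradle with its collar back at y=155, which puts it within about 1 mm of the centre along the cradle. The orange button shows at crop (336,341), the foot is out at (446,345), and the rack, block and jar have not moved. Handing in.

```bash
python3 -c "
from cell import manip; print(manip.sign_off())"
```

```text
the job is handed in; nothing more can be done
None
```

The leg is lying released in the large green cradle, drawn out until it hit the hard stop, with the orange button showing in the hole beside the collar. The rack, block and jar look unmoved; the job is handed in, but the sign-off gave no verdict.

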